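Seal the sample canisters in order

TASK

Seal three of the airtight sample canisters by gently pressing down the pop-up button in the lid with the fingertips until it is all the way in: first the blue one, then the yellow one, then the green one. Leave the red-lidded canister's button up, never press hard, and do not pick up, push away or tip any canister or disturb the other things on the bench; finish with the hand clear.

Things in the scene. Friction and masses are not known exactly. Their poses are not given: they have to be found in the camera images.
- can_blue: loose upright round metal sample canister with a blue lid, to be sealed: 66 mm across (lid 69 mm), lid top 103 mm above its foot, about 0.45 kg. Origin at the centre of its underside, z up along its axis.
- btn_blue (a joint): travel of the blue seal button in the middle of the blue lid, in m: 0 = popped up, 0.012 = fully down. It starts at 0 to 0.0015. Friction of about 3 N, no spring back: it stays where it is left. Beyond 0.012 it stops hard.
- btn_blue_top (a point): centre of the flat top of the blue button (a round blue button 32 mm across, in a dark ring on the lid); moves down with it. Popped up it stands 22 mm above the lid (125 mm above the bench), fully down 10 mm above the lid (113 mm above the bench). Its springy rubber cap gives another 1 mm per 3 N of push and springs back.
- can_yellow: loose upright round metal sample canister with a yellow lid, to be sealed: 66 mm across (lid 69 mm), lid top 103 mm above its foot, about 0.45 kg. Origin at the centre of its underside, z up along its axis.
- btn_yellow (a joint): travel of the yellow seal button in the middle of the yellow lid, in m: 0 = popped up, 0.012 = fully down. It starts at 0 to 0.0015. Friction of about 3 N, no spring back: it stays where it is left. Beyond 0.012 it stops hard.
- btn_yellow_top (a point): centre of the flat top of the yellow button (a round yellow button 32 mm across, in a dark ring on the lid); moves down with it. Popped up it stands 22 mm above the lid (125 mm above the bench), fully down 10 mm above the lid (113 mm above the bench). Its springy rubber cap gives another 1 mm per 3 N of push and springs back.
- can_green: loose upright round metal sample canister with a green lid, to be sealed: 66 mm across (lid 69 mm), lid top 103 mm above its foot, about 0.45 kg. Origin at the centre of its underside, z up along its axis.
- btn_green (a joint): travel of the green seal button in the middle of the green lid, in m: 0 = popped up, 0.012 = fully down. It starts at 0 to 0.0015. Friction of about 3 N, no spring back: it stays where it is left. Beyond 0.012 it stops hard.
- btn_green_top (a point): centre of the flat top of the green button (a round green button 32 mm across, in a dark ring on the lid); moves down with it. Popped up it stands 22 mm above the lid (125 mm above the bench), fully down 10 mm above the lid (113 mm above the bench). Its springy rubber cap gives another 1 mm per 3 N of push and springs back.
- can_red: loose upright round metal sample canister with a red lid, to be left unsealed: 66 mm across (lid 69 mm), lid top 103 mm above its foot, about 0.45 kg. Origin at the centre of its underside, z up along its axis.
- btn_red (a joint): travel of the red seal button in the middle of the red lid, in m: 0 = popped up, 0.012 = fully down. It starts at 0 to 0.0015. Friction of about 3 N, no spring back: it stays where it is left. Beyond 0.012 it stops hard.
- btn_red_top (a point): centre of the flat top of the red button (a round red button 32 mm across, in a dark ring on the lid); moves down with it. Popped up it stands 22 mm above the lid (125 mm above the bench), fully down 10 mm above the lid (113 mm above the bench). Its springy rubber cap gives another 1 mm per 3 N of push and springs back.
- bottle: white reagent bottle with blue cap, 68 mm across, 160 mm tall, loose bystander; origin under its centre
- beaker: glass beaker, 72 mm across, 90 mm tall, loose bystander; origin under its centre
- dish: flat white round sample dish, 90 mm across, 18 mm high, loose bystander; origin under its centre
- scoop: steel sampling spoon with handle, 170 mm long, lying flat, loose bystander; origin under it, x along it towards the bowl
Not all that is in view belongs to the job. What is shaped like the can_yellow but pink or purple is not meant.

How it is judged (in metres and radians):
On the way, in this order (a step that is already met when the one before it is completed fails the run):
1. the blue button is pressed down (value of joint btn_blue above 0.0085 m), for 0.2 s.
2. the yellow button is pressed down (value of joint btn_yellow above 0.0085 m), for 0.2 s.
3. the green button is pressed down (value of joint btn_green above 0.0085 m), for 0.2 s.
At the end, for the whole second after the job is handed in: The blue, yellow and green buttons are at least 8.5 mm down (of 12 mm), the red one less than 3 mm; all four canisters stand upright on the bench, at rest, within 30 mm of where they began; the bottle, beaker, dish and spoon are within 30 mm of where they began (value of joint each of btn_blue, btn_yellow, btn_green above 0.0085 m and value of joint btn_red below 0.003 m and angle between each of can_blue, can_yellow, can_green, can_red's own z axis and vertical below 0.06 rad and distance of each of can_blue, can_yellow, can_green, can_red, bottle, beaker, dish, scoop from where it was at the start of the episode below 0.03 m and height (world z) of each of can_blue, can_yellow, can_green, can_red below 0.006 m and linear speed of each of can_blue, can_yellow, can_green, can_red below 0.02 m/s); the robot touches nothing.
It fails at once if a button goes down (over 4 mm) before the one ahead of it in the order blue, yellow, green is in (8.5 mm) ((value of joint btn_yellow above 0.004 m and value of joint btn_blue below 0.0085 m) or (value of joint btn_green above 0.004 m and value of joint btn_yellow below 0.0085 m)).
It fails at once if the red button is pressed (3 mm or more) (value of joint btn_red above 0.003 m).
It fails at once if a canister or its button is pressed with more than 20 N (contact force between any of the fingers, the arm and can_blue above 20 N or contact force between any of the fingers, the arm and can_yellow above 20 N or contact force between any of the fingers, the arm and can_green above 20 N or contact force between any of the fingers, the arm and can_red above 20 N).
It fails at once if a canister is lifted (over 6 mm off the bench), pushed away (over 30 mm) or tipped (over 0.25 rad) (height (world z) of any of can_blue, can_yellow, can_green, can_red above 0.006 m or distance of any of can_blue, can_yellow, can_green, can_red from where it was at the start of the episode above 0.03 m or angle between any of can_blue, can_yellow, can_green, can_red's own z axis and vertical above 0.25 rad).
It fails at once if the bottle, beaker, dish or spoon is moved more than 30 mm (distance of any of bottle, beaker, dish, scoop from where it was at the start of the episode above 0.03 m).
It also fails if it takes over 48 s, if anything falls off the work surface, if the arm or the gripper's body presses on something with over 40 N, if the wrist force passes 120 N, or if a joint passes its speed limit or range.

ROBOT

A 7-joint arm with a two-finger parallel gripper is mounted at the origin on the work surface. World frame = base frame: x ahead of the robot, y to its left, z up, the work surface at z = 0. Lengths are in mm, angles in rad, forces in N, time in s.
With the tool pointing down it reaches from about 350 to 900 mm from the base axis. Payload 8.1 kg.
Tool frame: the origin (TCP) lies at the very end of the fingers, on their centre line; the grasp point (between the pads) lies r.grasp_offset behind it (r.grasp_offset is the distance from the TCP to the grasp point, in mm); z points along the fingers, y is the direction in which the jaws open and shut (so a half turn about z gives the same grasp; the last joint's range is limited). The gripper opens to 92 mm and grips with 3 to 60 N. Pads are 19 mm wide; open, the fingers measure 130 mm over their backs; the gripper's body (75 mm by 190 mm) begins 47 mm behind the grasp point.
Start: joints at [-1.452, 0.434, 0.025, 1.573, -0.012, 1.134, -0.075], TCP at [137.518, 609.698, 205.942] pointing down, gripper open.
Joint ranges: [-2.62, 2.62], [-0.44, 2.09], [-1.27, 1.32], [0.08, 2.57], [-1.32, 4.46], [0.12, 2], [-2.74, 2.74]. Speed limits (rad/s): [2.22, 2.22, 3.01, 3.01, 3.14, 3.14, 3.14].

INTERFACE

Orientations are given as a unit quaternion [x, y, z, w].
In Python, from workcell import status, viewer, job, r gives the robot as it stands. The module is installed in compiled form; this text tells all that it offers.
- The arm moves only by the tool arm_command, never from a script. Its argument "moves" is a list that holds one entry, the list of rows, each a list of 7 numbers: the gripper's target within -1 to 1 (fully open at 1, half-way at 0, shut at -1), then the shift along the tool's x, y, z in m, then the turn, a rotation vector about the tool's x, y, z in degrees. A call has 1 to 20 rows; each row shifts and turns the pose as measured when the row begins, along the tool's axes as they then stand; what a row does not reach is not made up. A row lasts 1/12 s, in which the tool goes at most 41.7 mm and 7.16 degrees, less where a joint would pass 70% of its speed; a pose out of reach is approached as far as the arm can. A call with a gripper value outside its range is refused whole. The fingers move at their own pace and stop on an object; "force" is the grip in N (left out, the last holds). Time passes only in rows, so rows that do not move let the fingers close. It gives the time, the measured TCP pose, the force and the opening at its end, in the units of the state.
- status.observe(): the state, without advancing time (a new reading comes with each control period).
- viewer.grab_frame(name): name is "scene" or "top" or "wrist"; returns the picture (384x512x3 uint8, blue, green, red); there is no depth.
- viewer.camera_info(name): a dict with "K" (3x3 intrinsics, pixels), "k1" (the pictures are not rectified: a ray, as slopes to the right and down, at radius r is drawn at 1 + k1 r^2 times it, then the intrinsics apply), "origin" and "attitude" of the camera in the world. Camera axes: x right, y up, looking along -z (the intrinsics and any distortion apply to the point x, -y, -z); pixel columns grow to the right and rows downward; lengths in mm; the calibration is good to about 2 mm. A picture is of the moment at which its call begins: read the wrist's pose just before it. camera_info takes no time and is no camera call; for the wrist camera it gives the pose at the moment of the call.
- job.close_job(): hands the job in, once; it reports no verdict.
The state is a dict: "t": time; "qpos": joint angles; "joint_vel": joint speeds; "joint_torque": joint torques, N m; "tool_pos": TCP position; "ee_rot": TCP orientation; "ft_force": force on the tool from outside, world axes, zero at the start; "moment": the same for the moment, N m; "finger_gap": finger opening in mm.
Only numpy, scipy, OpenCV 4.12 (cv2) and the standard library are available. Lean on these libraries where they do the work, as an engineer would, in place of code of your own. Each camera call takes 0.05 s, during which the arm holds its last target.

## Working session

There is one attempt and no reset: what is moved stays moved. The work goes in short steps, Python scripts to look and compute and a tool call to move; the robot and the scene stay as the last step left them, time stands still between calls to the robot, and variables do not carry over. Pictures are saved under pics/ and viewed, and the job is handed in when it is done.

Besides the shell and the picture viewer there is one more tool, called after "Request:" by a JSON object that holds its "op" and its "data". arm_command: Moves the arm, as the interface text tells. Its arguments: {"type":"object","properties":{"moves":{"type":"array"},"force":{"type":"number"}},"required":["moves"]}

```bash
mkdir -p pics; python3 - <<'E'
from workcell import status, viewer, job, r
import cv2
s=status.observe()
print(s, r.grasp_offset)
for n in("scene","top","wrist"):
    print(n,viewer.camera_info(n))
    cv2.imwrite(f"pics/{n}0.png",viewer.grab_frame(n))
E
```

```text
{'t': 0.0, 'qpos': array([-1.45157321,  0.43520921,  0.02494026,  1.57411041, -0.01159531,
        1.13396819, -0.0751125 ]), 'joint_vel': array([-0.00095309, -0.00150463,  0.00044097, -0.00054522,  0.000173  ,
       -0.0012381 , -0.00124133]), 'joint_torque': array([ 4.43305216e-04, -6.67854238e+01,  9.84874964e-01, -3.14471912e+01,
       -6.07854431e-02,  4.27996670e-02,  1.61132607e-04]), 'tool_pos': array([137.42756854, 609.14846801, 205.14801347]), 'ee_rot': array([ 1.10709507e-01,  9.93852506e-01, -7.74945858e-04, -2.02248658e-05]), 'ft_force': array([ 0.58750625, -0.62214882, -0.85358137]), 'moment': array([0.02419442, 0.01247788, 0.00155469]), 'finger_gap': 91.43751253356808} 18.8
scene {'K': array([[377.97350982,   0.        , 260.73690757],
       [  0.        , 377.97350982, 190.61414773],
       [  0.        ,   0.        ,   1.        ]]), 'k1': -0.07315837953525967, 'origin': array([ 958.5120712 , -477.10238028,  900.96721966]), 'attitude': array([0.30497053, 0.12024409, 0.31962516, 0.88902986])}
top {'K': array([[477.10124138,   0.        , 260.37128048],
       [  0.        , 477.10124138, 185.2985918 ],
       [  0.        ,   0.        ,   1.        ]]), 'k1': -0.17026486697864643, 'origin': array([ 393.65521962,   -4.44000575, 1101.37701377]), 'attitude': array([-0.0486919 ,  0.04238432,  0.70732256, -0.70393712])}
wrist {'K': array([[264.31621936,   0.        , 255.79893952],
       [  0.        , 264.31621936, 191.48967912],
       [  0.        ,   0.        ,   1.        ]]), 'k1': 0.004393588061460177, 'origin': array([ 57.53950531, 626.66762509, 384.29454546]), 'attitude': array([-0.11869864, -0.09366832,  0.61736635,  0.77200756])}
```

View pics/top0.png

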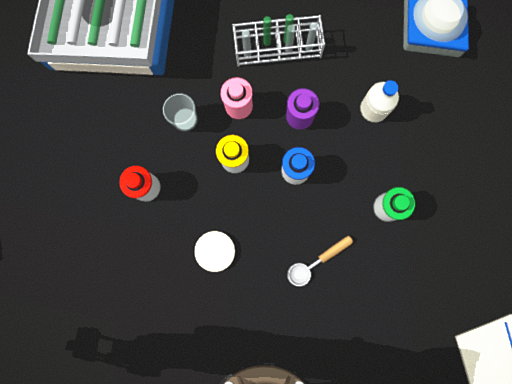

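View pics/scene0.png

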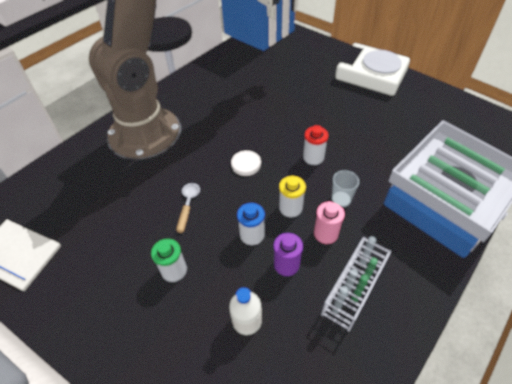

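View pics/wrist0.png

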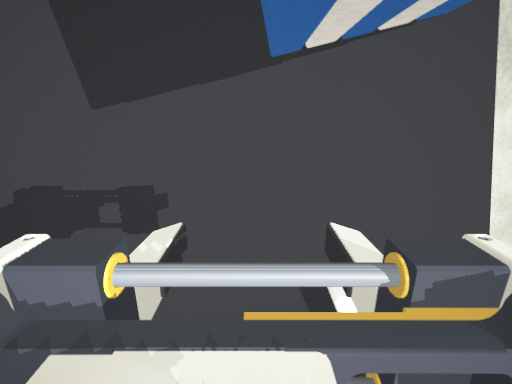

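```bash
cat > h.py <<'E'
import numpy as np, cv2
from scipy.spatial.transform import Rotation as R
def dist(ci): return np.array([ci['k1'],0,0,0,0.])
def ray(ci,p):
    u=cv2.undistortPointsIter(np.array([[p]],float),ci['K'],dist(ci),None,None,(3,100,1e-10))[0,0]
    return R.from_quat(ci['attitude']).apply([u[0],-u[1],-1])
def onz(ci,p,z):
    d=ray(ci,p);o=ci['origin'];return o+d*(z-o[2])/d[2]
def proj(ci,P):
    c=R.from_quat(ci['attitude']).inv().apply(np.asarray(P)-ci['origin'])
    return cv2.projectPoints(np.array([[c[0],-c[1],-c[2]]]),np.zeros(3),np.zeros(3),ci['K'],dist(ci))[0][0,0]
def tri(c1,p1,c2,p2):
    d1,d2=ray(c1,p1),ray(c2,p2);d1/=np.linalg.norm(d1);d2/=np.linalg.norm(d2)
    t=np.linalg.lstsq(np.c_[d1,-d2],c2['origin']-c1['origin'],rcond=None)[0]
    a=c1['origin']+t[0]*d1;b=c2['origin']+t[1]*d2
    return (a+b)/2,np.linalg.norm(a-b)
E
python3 - <<'E'
import cv2,numpy as np
t=cv2.imread('pics/top0.png');s=cv2.imread('pics/scene0.png')
def crops(im,L,h,n):
    o=[cv2.resize(im[y-h:y+h,x-h:x+h],(360,288),interpolation=cv2.INTER_CUBIC) if 0 else cv2.resize(im[y-h:y+h,x-h:x+h],(280,280),interpolation=cv2.INTER_CUBIC) for x,y in L]
    cv2.imwrite(n,np.vstack([np.hstack(o[:2]),np.hstack(o[2:])]))
crops(t,[(297,162),(232,150),(400,203),(136,182)],20,'pics/tc.png')
crops(s,[(251,215),(292,187),(166,250),(316,136)],20,'pics/sc.png')
E
```

```text
(no output)
```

View pics/tc.png

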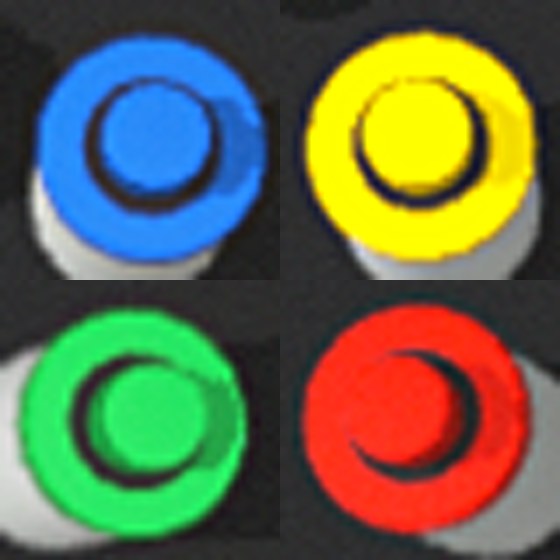

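View pics/sc.png

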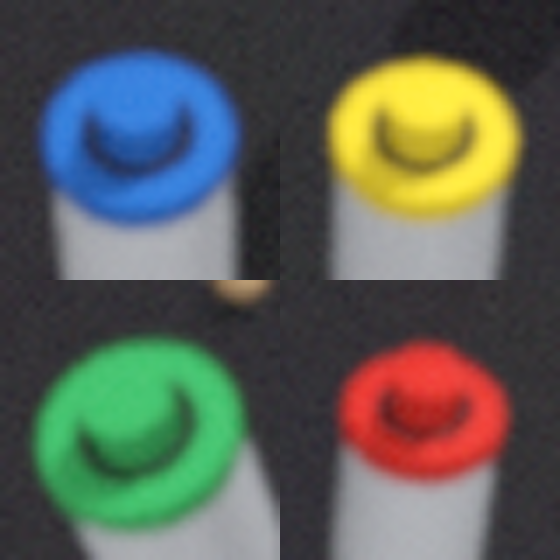

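```bash
python3 - <<'E'
from h import *
from workcell import viewer,status
T=viewer.camera_info('top');S=viewer.camera_info('scene')
D=dict(blue=((298.7,162.6),(299,161),(250.6,214.2)),yellow=((231.9,150.4),(231.3,148.9),(292.2,186.2)),green=((398.6,203),(401.4,201.9),(165.6,251.3)),red=((135,181.4),(133,179.8),(316.2,134.2)))
for k,(l,b,s) in D.items():
    print(k,onz(T,l,103).round(1),onz(T,b,125).round(1),onz(S,s,103).round(1),[a.round(1) if i==0 else round(a,1) for i,a in enumerate(tri(T,l,S,s))])
for k,p,z in(('bottle cap',(390,88),160),('purple',(303,101),120),('pink',(236,90),120),('beaker',(180,105),80),('spoon',(300,275),5),('dish',(215,251),18)): print(k,onz(T,p,z).round(0))
for k,z in(('tcp',0),):
    s=status.observe();q=R.from_quat(s['ee_rot']);print(q.as_matrix().round(3),s['tool_pos'])
E
```

```text
blue [571.3 -77.4 103. ] [570.7 -76.5 125. ] [572.3 -79.6 103. ] [array([571.4, -78. , 100.5]), np.float64(0.9)]
yellow [598.5  64.7 103. ] [597.2  64.4 125. ] [599.5  61.4 103. ] [array([598.6,  64.3,  99.8]), np.float64(1.7)]
green [ 483.5 -289.5  103. ] [ 483.8 -289.3  125. ] [ 484.4 -291.9  103. ] [array([ 483.4, -290.8,  100.4]), np.float64(1.4)]
red [533.  272.9 103. ] [533.3 271.2 125. ] [533.8 270.4 103. ] [array([532.9, 273.1, 100.7]), np.float64(1.2)]
bottle cap [ 719. -267.  160.]
purple [702. -88. 120.]
pink [727.  56. 120.]
beaker [708. 183.  80.]
spoon [329. -84.   5.]
dish [385. 108.  18.]
[[-0.975  0.22  -0.   ]
 [ 0.22   0.975 -0.001]
 [-0.    -0.001 -1.   ]] [137.49089755 609.28827892 205.33583842]
```

Request:
{"op": "arm_command", "data": {"moves": [[[-1,-0.029,-0.029,0,0,0,0],[-1,-0.029,-0.029,0,0,0,0],[-1,-0.029,-0.029,0,0,0,0],[-1,-0.029,-0.029,0,0,0,0],[-1,-0.029,-0.029,0,0,0,0],[-1,-0.029,-0.029,0,0,0,0],[-1,-0.029,-0.029,0,0,0,0],[-1,-0.029,-0.029,0,0,0,0],[-1,-0.029,-0.029,0,0,0,0],[-1,-0.029,-0.029,0,0,0,0],[-1,-0.029,-0.029,0,0,0,0],[-1,-0.029,-0.029,0,0,0,0],[-1,-0.029,-0.029,0,0,0,0],[-1,-0.029,-0.029,0,0,0,0],[-1,-0.029,-0.029,0,0,0,0],[-1,-0.029,-0.029,0,0,0,0]]], "force": 10}}

```text
t: 1.48
tool_pos: [487.6, 50.7, 201.1]
ee_rot: [0.102, 0.995, 0.001, -0.002]
ft_force: [0.5, 1.7, 0.2]
finger_gap: -0.0
```

Request:
{"op": "arm_command", "data": {"moves": [[[-1,-0.024,-0.024,0.01,0,0,0],[-1,-0.024,-0.024,0.01,0,0,0],[-1,-0.024,-0.024,0.01,0,0,0],[-1,-0.024,-0.024,0.01,0,0,0],[-1,-0.01,-0.01,0.01,0,0,0],[-1,0,0,0,0,0,0]]]}}

```text
t: 1.98
tool_pos: [576.0, -91.6, 148.9]
ee_rot: [0.107, 0.994, -0.001, 0.0]
ft_force: [-0.6, -0.1, 0.0]
finger_gap: 0.4
```

```bash
cat > look.py <<'E'
import sys
from h import *
from workcell import viewer,status
s=status.observe();M=R.from_quat(s['ee_rot']).as_matrix()
print(s['t'],s['tool_pos'].round(1),s['ft_force'].round(2)); print(M.round(3)[:, 2])
if len(sys.argv)>2:
    d=np.array([float(v) for v in sys.argv[2].split(',')])-s['tool_pos']; print('tool d',(M.T@d).round(1))
n=sys.argv[1]
if n!='-':
    w=viewer.camera_info('wrist');a=viewer.grab_frame('wrist');cv2.imwrite(f'pics/{n}.png',a)
    if len(sys.argv)>2: print('expect',proj(w,[float(v) for v in sys.argv[2].split(',')]),'tip',proj(w,s['tool_pos']))
E
python3 look.py w1 571,-77,125
```

```text
1.9833 [576.  -91.6 148.9] [-0.64 -0.08  0.05]
[ 0.    -0.003 -1.   ]
tool d [ 8.  13.3 23.9]
expect [273.1749111  203.43765204] tip [257.02437564 224.65229231]
```

View pics/w1.png

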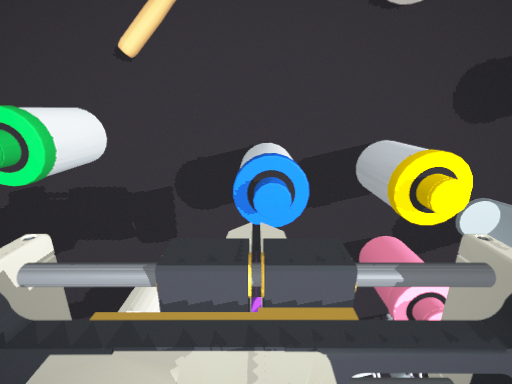

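```bash
python3 - <<'E'
from h import *
from workcell import viewer,status
w=viewer.camera_info('wrist');s=status.observe();M=R.from_quat(s['ee_rot']).as_matrix();p=s['tool_pos']
a=cv2.imread('pics/w1.png')
for dx in(-9.5,9.5):
  for dy in(-19,0,19):
    q=proj(w,p+M@[dx,dy,0]); print(dx,dy,q.round(1)); cv2.circle(a,tuple(int(v) for v in q.round()),1,(0,0,255),-1)
def circ(c,z,r,col):
  for t in np.linspace(0,6.28,60):
    q=proj(w,[c[0]+r*np.cos(t),c[1]+r*np.sin(t),z]); a[int(round(q[1])),int(round(q[0]))]=col
circ((571,-77),103,34.5,(255,255,255));circ((571,-77),125,16,(0,255,255));circ((598,64.5),103,34.5,(0,0,255));circ((598,64.5),125,16,(0,0,255))
cv2.imwrite('pics/w1c.png',cv2.resize(a[130:250,215:475],None,fx=3,fy=3,interpolation=cv2.INTER_NEAREST))
E
```

```text
-9.5 -19 [231.6 236.3]
-9.5 0 [257.  236.3]
-9.5 19 [282.3 236.3]
9.5 -19 [230.9 212.7]
9.5 0 [257.  212.7]
9.5 19 [283.1 212.7]
```

View pics/w1c.png

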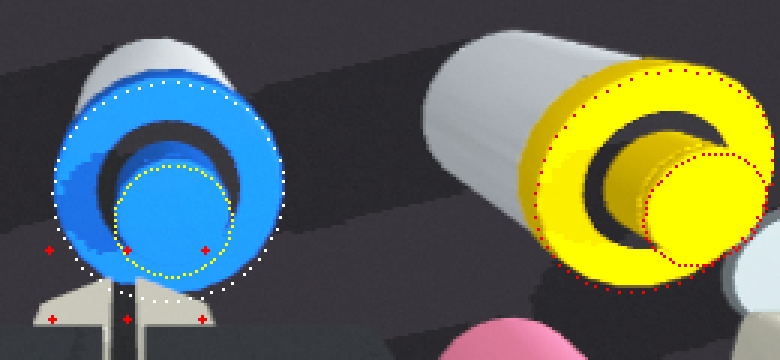

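Request:
{"op": "arm_command", "data": {"moves": [[[-1,0.008,0.013,0.005,0,0,0],[-1,0,0,0.008,0,0,0],[-1,0,0,0.004,0,0,0],[-1,0,0,0,0,0,0]]]}}

```text
t: 2.37
tool_pos: [568.7, -69.8, 132.1]
ee_rot: [0.104, 0.995, 0.0, -0.0]
ft_force: [-0.3, -0.2, -0.3]
finger_gap: 0.6
```

```bash
python3 look.py - 571,-77,112
```

```text
2.3667 [568.7 -69.8 132.1] [-0.34 -0.16 -0.27]
[ 0.     0.001 -1.   ]
tool d [-3.8 -6.6 20.1]
```

Request:
{"op": "arm_command", "data": {"moves": [[[-1,-0.003,-0.005,0,0,0,0],[-1,0,0,0,0,0,0],[-1,0,0,0.002,0,0,0],[-1,0,0,0.002,0,0,0]]]}}

```text
t: 2.7
tool_pos: [571.0, -73.1, 129.1]
ee_rot: [0.102, 0.995, 0.001, 0.001]
ft_force: [-0.4, 0.1, -0.1]
finger_gap: 0.4
```

```bash
python3 look.py w2 571,-77,125
```

```text
2.7 [571.  -73.1 129.1] [-0.38  0.1  -0.11]
[ 0.002  0.002 -1.   ]
tool d [-0.8 -3.9  4.1]
expect [251.86490282 223.4219323 ] tip [256.9891686  224.71425217]
```

View pics/w2.png

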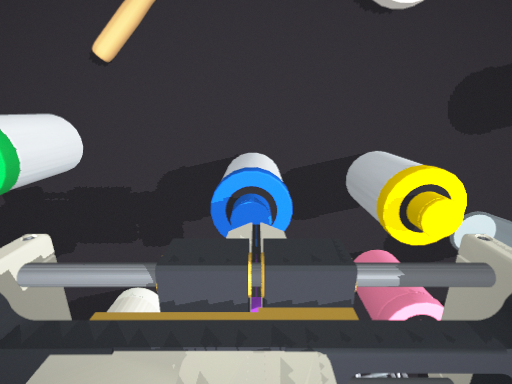

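Request:
{"op": "arm_command", "data": {"moves": [[[-1,-0.001,-0.004,0.001,0,0,0],[-1,0,0,0.002,0,0,0],[-1,0,0,0.002,0,0,0],[-1,0,0,0.002,0,0,0],[-1,0,0,0.002,0,0,0]]]}}

```text
t: 3.17
tool_pos: [571.3, -78.3, 119.2]
ee_rot: [0.102, 0.995, 0.001, 0.001]
ft_force: [0.9, 0.0, -0.5]
finger_gap: 0.6
```

```bash
python3 look.py w3 571,-77,125; python3 - <<'E'
import cv2
from workcell import viewer
a=cv2.imread('pics/w3.png')[150:270,190:320];cv2.imwrite('pics/w3c.png',cv2.resize(a,None,fx=4,fy=4))
b=viewer.grab_frame('scene')[180:260,200:310];cv2.imwrite('pics/s3c.png',cv2.resize(b,None,fx=5,fy=5))
E
```

```text
3.1667 [571.3 -78.3 119.2] [ 0.89  0.03 -0.54]
[ 0.002  0.002 -1.   ]
tool d [ 0.6  1.2 -5.8]
expect [258.78779458 227.35121424] tip [257.02516497 224.70330298]
```

View pics/w3c.png

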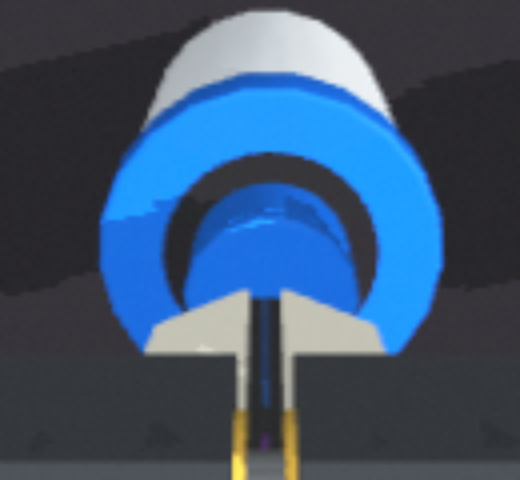

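View pics/s3c.png

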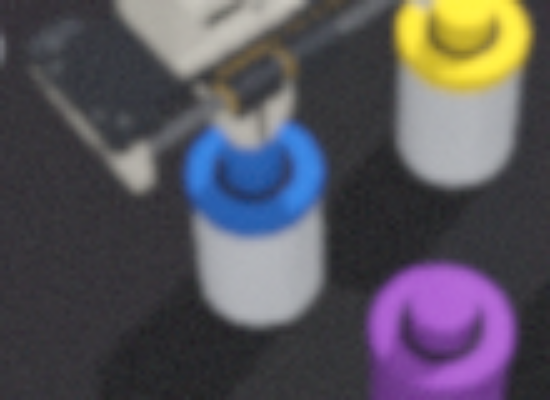

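Request:
{"op": "arm_command", "data": {"moves": [[[-1,0,0,0.002,0,0,0],[-1,0,0,0.001,0,0,0]]]}}

```text
t: 3.43
tool_pos: [571.1, -78.1, 115.9]
ee_rot: [0.102, 0.995, 0.001, 0.001]
ft_force: [0.1, -0.0, 0.4]
finger_gap: 0.6
```

```bash
python3 look.py -;python3 look.py w4 571,-77,125; python3 - <<'E'
import cv2
a=cv2.imread('pics/w4.png')[150:270,190:320];cv2.imwrite('pics/w4c.png',cv2.resize(a,None,fx=4,fy=4))
E
python3 look.py -
```

```text
3.4333 [571.1 -78.1 115.9] [ 0.11 -0.    0.37]
[ 0.002  0.002 -1.   ]
3.4333 [571.1 -78.1 115.9] [ 0.11 -0.    0.37]
[ 0.002  0.002 -1.   ]
tool d [ 0.4  1.1 -9.1]
expect [258.63678243 229.62426825] tip [257.03428963 224.69838686]
3.4833 [571.1 -78.1 115.8] [-0.19 -0.25 -0.45]
[ 0.002  0.002 -1.   ]
```

View pics/w4c.png

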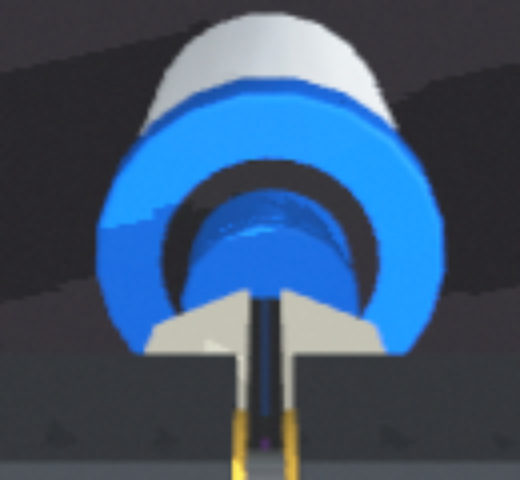

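```bash
python3 - <<'E'
from h import *
from workcell import viewer,status
w=viewer.camera_info('wrist')
a=cv2.imread('pics/w4.png')
a=cv2.resize(a[150:270,190:320],None,fx=5,fy=5)
def circ(c,z,r,col):
  for t in np.linspace(0,6.28,90):
    q=proj(w,[c[0]+r*np.cos(t),c[1]+r*np.sin(t),z])
    cv2.circle(a,(int((q[0]-190+.5)*5),int((q[1]-150+.5)*5)),1,col,-1)
circ((571,-77),103,34.5,(255,255,255))
for z,c in((125,(0,255,255)),(119,(0,0,255)),(113,(0,255,0))):circ((571,-77),z,16,c)
cv2.imwrite('pics/w4d.png',a)
E
```

```text
(no output)
```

View pics/w4d.png

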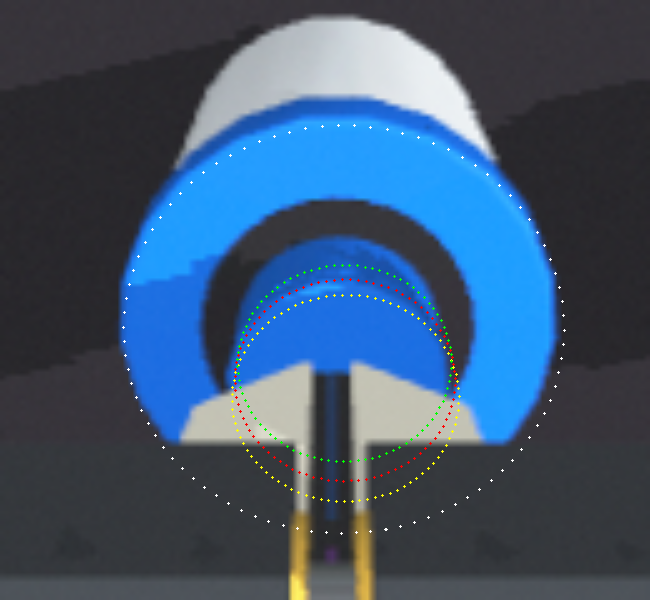

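Request:
{"op": "arm_command", "data": {"moves": [[[-1,0,0,0.002,0,0,0],[-1,0,0,0,0,0,0]]]}}

```text
t: 3.65
tool_pos: [571.1, -78.0, 113.6]
ee_rot: [0.102, 0.995, 0.001, 0.001]
ft_force: [0.0, -0.2, -0.6]
finger_gap: 0.2
```

Request:
{"op": "arm_command", "data": {"moves": [[[-1,0,0,0.002,0,0,0],[-1,0,0,0,0,0,0]]]}}

```text
t: 3.82
tool_pos: [571.2, -78.0, 111.5]
ee_rot: [0.102, 0.995, 0.001, 0.001]
ft_force: [-0.2, 0.2, 0.3]
finger_gap: 0.8
```

```bash
python3 look.py w5; python3 - <<'E'
from h import *
from workcell import viewer,status
p=status.observe()['tool_pos'];M=R.from_quat(status.observe()['ee_rot']).as_matrix()
for n,z in(('scene',7),('top',7)):
    w=viewer.camera_info(n);f=viewer.grab_frame(n);print(n,proj(w,p))
    u,v=[int(t) for t in proj(w,p)]
    a=cv2.resize(f[v-40:v+40,u-50:u+50],None,fx=z,fy=z,interpolation=cv2.INTER_CUBIC)
    def dot(P,c):
        q=proj(w,P);cv2.circle(a,(int((q[0]-u+50.5)*z),int((q[1]-v+40.5)*z)),2,c,-1)
    dot(p,(0,0,255)); dot(p+[0,0,10],(0,255,255))
    for t in np.linspace(0,6.28,60): dot([571+16*np.cos(t),-77.5+16*np.sin(t),125],(255,255,255))
    cv2.imwrite(f'pics/{n}5.png',a)
a=cv2.imread('pics/w5.png')[150:270,190:320];cv2.imwrite('pics/w5c.png',cv2.resize(a,None,fx=4,fy=4))
E
```

```text
3.8167 [571.2 -78.  111.5] [-0.15  0.17  0.26]
[ 0.002  0.002 -1.   ]
scene [250.56604499 211.66947391]
top [299.25355047 161.86726513]
```

View pics/scene5.png

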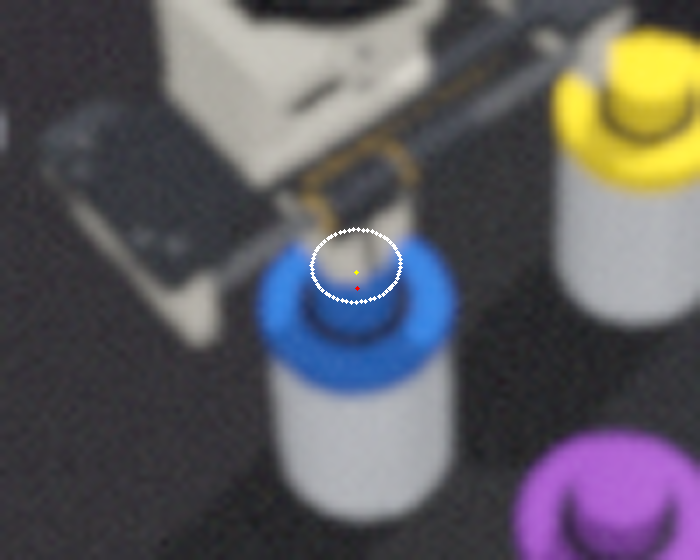

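View pics/w5c.png

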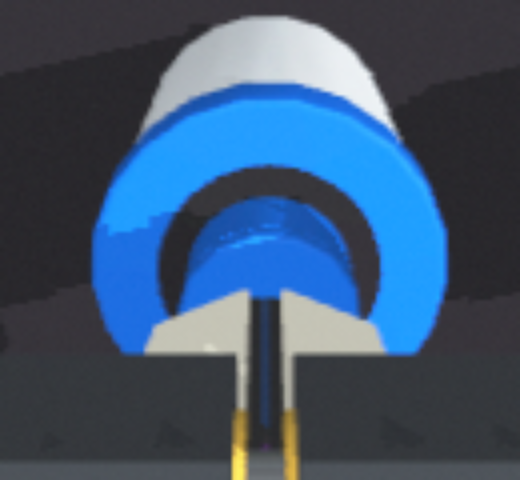

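Request:
{"op": "arm_command", "data": {"moves": [[[-1,0,0,0.002,0,0,0],[-1,0,0,0,0,0,0]]]}}

```text
t: 4.13
tool_pos: [571.6, -78.1, 109.9]
ee_rot: [0.102, 0.995, 0.001, 0.001]
ft_force: [-0.4, 0.4, 0.4]
finger_gap: 0.8
```

```bash
python3 look.py w6; python3 - <<'E'
from h import *
from workcell import viewer,status
s=status.observe();print(s['joint_torque'].round(2),s['moment'],s['ft_force'])
w=viewer.camera_info('wrist')
a=cv2.imread('pics/w6.png')
a=cv2.resize(a[150:270,190:320],None,fx=5,fy=5,interpolation=cv2.INTER_CUBIC)
b=a.copy()
def circ(c,z,r,col):
  for t in np.linspace(0,6.28,90):
    q=proj(w,[c[0]+r*np.cos(t),c[1]+r*np.sin(t),z])
    cv2.circle(b,(int((q[0]-190+.5)*5),int((q[1]-150+.5)*5)),1,col,-1)
c=(570.5,-78.3)
circ(c,103,34.5,(255,255,255))
for z,k in((125,(0,255,255)),(119,(0,0,255)),(113,(0,255,0))):circ(c,z,16,k)
cv2.imwrite('pics/w6d.png',np.hstack([a[:,60:460],b[:,60:460]]))
E
```

```text
4.1333 [571.6 -78.1 109.9] [-0.43  0.41  0.38]
[ 0.003  0.002 -1.   ]
[-4.000e-02 -6.053e+01  6.560e+00 -2.592e+01  2.000e-02  4.000e-02
  1.000e-02] [-0.00557642 -0.03440821  0.02074858] [-0.61089261  0.56462397 -0.27637425]
```

View pics/w6d.png

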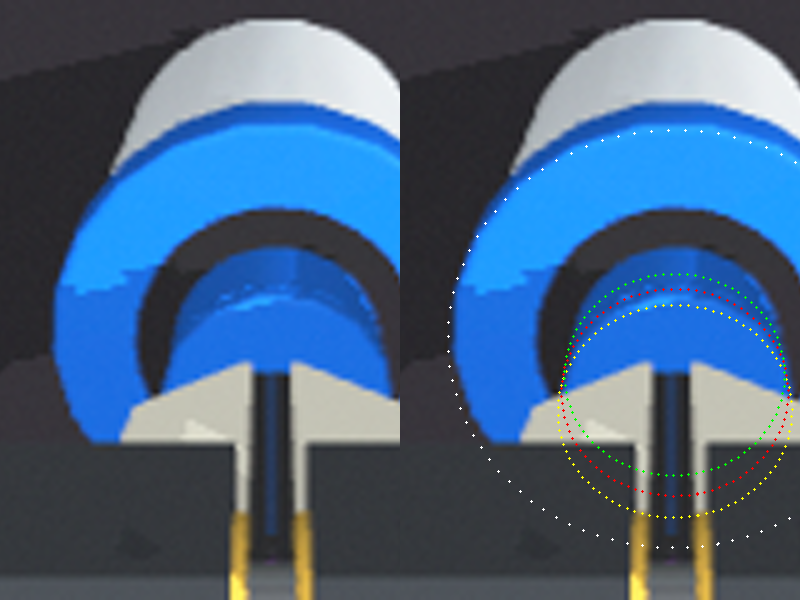

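Request:
{"op": "arm_command", "data": {"moves": [[[-1,-0.0005,0,0.002,0,0,0],[-1,0,0,0.001,0,0,0]]]}}

```text
t: 4.35
tool_pos: [572.4, -78.2, 107.1]
ee_rot: [0.102, 0.995, 0.001, 0.002]
ft_force: [-1.1, 0.0, 0.6]
finger_gap: 0.4
```

Request:
{"op": "arm_command", "data": {"moves": [[[-1,0,0,0.002,0,0,0],[-1,0,0,0,0,0,0]]]}}

```text
t: 4.52
tool_pos: [572.4, -78.2, 104.7]
ee_rot: [0.102, 0.995, 0.001, 0.001]
ft_force: [-0.9, 0.2, -0.3]
finger_gap: 0.3
```

```bash
python3 look.py w7; python3 - <<'E'
from h import *
from workcell import viewer,status
s=status.observe()
w=viewer.camera_info('wrist')
a=cv2.imread('pics/w7.png')
a=cv2.resize(a[150:270,190:320],None,fx=5,fy=5,interpolation=cv2.INTER_CUBIC)
b=a.copy()
def circ(c,z,r,col):
  for t in np.linspace(0,6.28,90):
    q=proj(w,[c[0]+r*np.cos(t),c[1]+r*np.sin(t),z])
    cv2.circle(b,(int((q[0]-190+.5)*5),int((q[1]-150+.5)*5)),1,col,-1)
c=(570.5,-78.3)
circ(c,103,34.5,(255,255,255))
for z,k in((125,(0,255,255)),(119,(0,0,255)),(113,(0,255,0))):circ(c,z,16,k)
cv2.imwrite('pics/w7d.png',np.hstack([a[:,60:460],b[:,60:460]]))
f=viewer.grab_frame('scene');cv2.imwrite('pics/s7.png',f);cv2.imwrite('pics/s7d.png',cv2.resize(f[170:260,200:320],None,fx=6,fy=6,interpolation=cv2.INTER_CUBIC))
E
```

```text
4.5167 [572.4 -78.2 104.7] [-0.95  0.22 -0.27]
[ 0.003  0.002 -1.   ]
```

View pics/w7d.png

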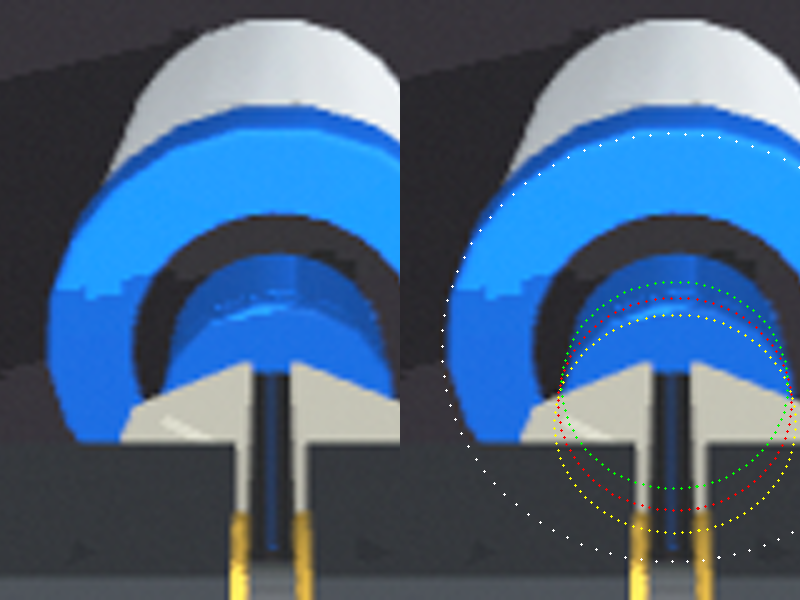

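View pics/s7d.png

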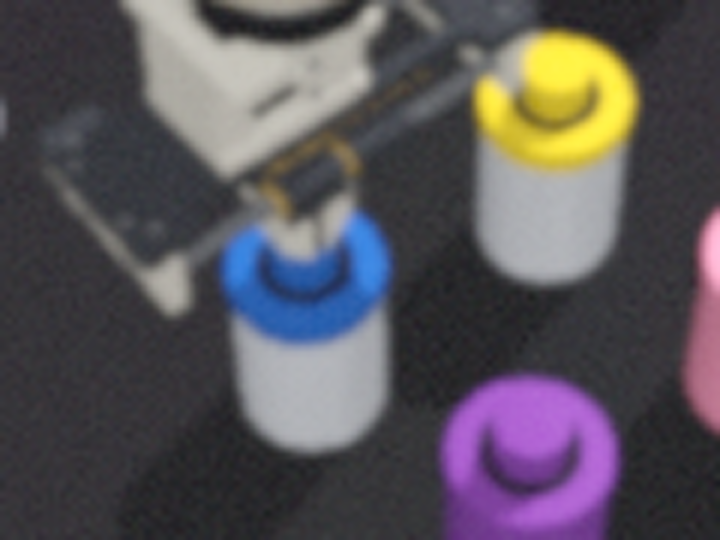

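Request:
{"op": "arm_command", "data": {"moves": [[[-1,0,0,0.002,0,0,0],[-1,0,0,0,0,0,0]]]}}

```text
t: 4.78
tool_pos: [572.9, -78.4, 103.1]
ee_rot: [0.102, 0.995, 0.001, 0.002]
ft_force: [-1.2, 0.3, 1.6]
finger_gap: 0.6
```

Request:
{"op": "arm_command", "data": {"moves": [[[-1,0,0,0.002,0,0,0],[-1,0,0,0,0,0,0]]]}}

```text
t: 4.95
tool_pos: [572.9, -78.4, 101.2]
ee_rot: [0.102, 0.995, 0.001, 0.002]
ft_force: [-1.3, 0.5, 2.3]
finger_gap: 0.6
```

Request:
{"op": "arm_command", "data": {"moves": [[[-1,0,0,0.002,0,0,0],[-1,0,0,0.001,0,0,0],[-1,0,0,0,0,0,0]]]}}

```text
t: 5.2
tool_pos: [572.9, -78.3, 98.1]
ee_rot: [0.102, 0.995, 0.001, 0.002]
ft_force: [-1.2, 0.2, 2.4]
finger_gap: 0.6
```

Request:
{"op": "arm_command", "data": {"moves": [[[-1,0,0,0.002,0,0,0],[-1,0,0,0.001,0,0,0],[-1,0,0,0,0,0,0]]]}}

```text
t: 5.45
tool_pos: [572.9, -78.4, 94.9]
ee_rot: [0.102, 0.995, 0.001, 0.002]
ft_force: [-1.0, 0.4, 2.4]
finger_gap: 0.6
```

Constant ~2.4 N: the button is sliding. Continue until the force rises.

Request:
{"op": "arm_command", "data": {"moves": [[[-1,0,0,0.002,0,0,0],[-1,0,0,0,0,0,0]]]}}

```text
t: 5.62
tool_pos: [572.9, -78.3, 92.7]
ee_rot: [0.102, 0.995, 0.001, 0.002]
ft_force: [0.1, 0.2, 2.9]
finger_gap: 0.4
```

Request:
{"op": "arm_command", "data": {"moves": [[[-1,0,0,0.002,0,0,0],[-1,0,0,0,0,0,0]]]}}

```text
t: 5.78
tool_pos: [573.0, -78.4, 90.7]
ee_rot: [0.102, 0.995, 0.001, 0.002]
ft_force: [-3.0, 0.3, 5.8]
finger_gap: 0.6
```

Request:
{"op": "arm_command", "data": {"moves": [[[-1,0,0,0.001,0,0,0],[-1,0,0,0,0,0,0]]]}}

```text
t: 5.95
tool_pos: [573.0, -78.4, 90.0]
ee_rot: [0.102, 0.995, 0.001, 0.002]
ft_force: [-2.5, -0.1, 7.9]
finger_gap: 0.4
```

```bash
python3 look.py w8; python3 - <<'E'
import cv2
from workcell import viewer
f=viewer.grab_frame('scene');cv2.imwrite('pics/s8d.png',cv2.resize(f[170:260,200:320],None,fx=6,fy=6,interpolation=cv2.INTER_CUBIC))
E
```

```text
5.95 [573.  -78.4  90. ] [-2.53 -0.06  7.94]
[ 0.005  0.002 -1.   ]
```

View pics/w8.png

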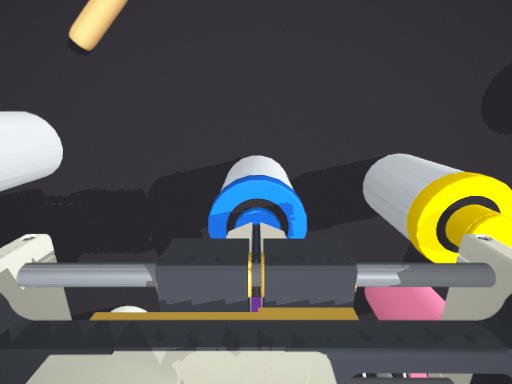

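Request:
{"op": "arm_command", "data": {"moves": [[[-1,0,0,-0.01,0,0,0],[-1,0,0,-0.02,0,0,0],[-1,0,0,-0.015,0,0,0],[-1,0,0,0,0,0,0]]]}}

```text
t: 6.38
tool_pos: [572.1, -78.6, 136.7]
ee_rot: [0.103, 0.995, 0.001, 0.001]
ft_force: [0.0, -0.3, 0.6]
finger_gap: 0.9
```

```bash
python3 look.py w9 597.5,64.5,115; python3 - <<'E'
import cv2
from workcell import viewer
f=viewer.grab_frame('scene');cv2.imwrite('pics/s9d.png',cv2.resize(f[170:260,200:320],None,fx=6,fy=6,interpolation=cv2.INTER_CUBIC))
E
```

```text
6.3833 [572.1 -78.6 136.7] [ 0.04 -0.3   0.59]
[ 0.002  0.002 -1.   ]
tool d [  4.4 145.2  22. ]
expect [435.92346339 208.4337052 ] tip [257.03885817 224.71501205]
```

View pics/s9d.png

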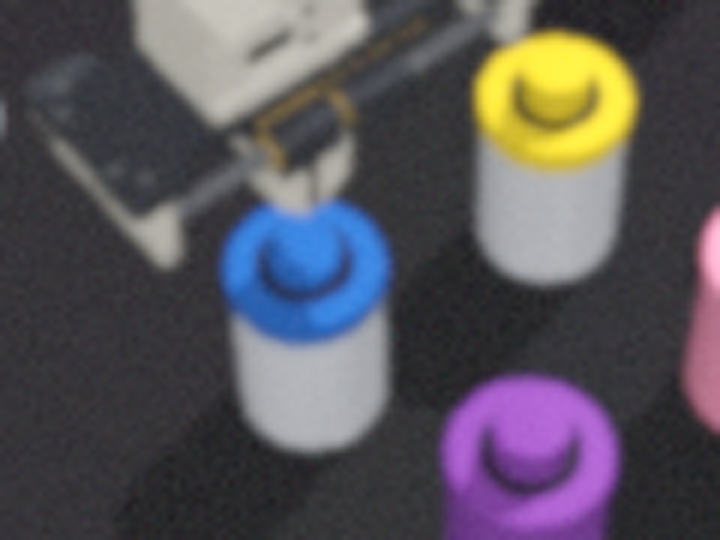

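View pics/w9.png

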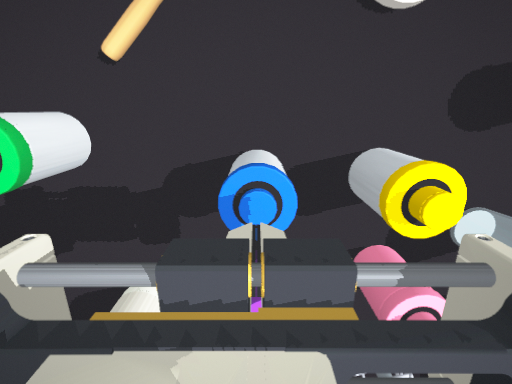

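Request:
{"op": "arm_command", "data": {"moves": [[[-1,0.001,0.034,0,0,0,0],[-1,0.001,0.034,0,0,0,0],[-1,0.001,0.034,0,0,0,0],[-1,0.001,0.024,0,0,0,0],[-1,0,0.004,0,0,0,0],[-1,0,0,0,0,0,0]]]}}

```text
t: 6.98
tool_pos: [591.8, 52.3, 129.5]
ee_rot: [0.105, 0.994, -0.0, -0.003]
ft_force: [-0.3, -0.7, -0.4]
finger_gap: 0.3
```

```bash
python3 look.py - 597.5,64.5,106
```

```text
6.9833 [591.8  52.3 129.5] [-0.33 -0.72 -0.42]
[-0.006 -0.    -1.   ]
tool d [-3.1 13.1 23.5]
```

Request:
{"op": "arm_command", "data": {"moves": [[[-1,-0.003,0.01,0.004,0,0,0],[-1,0,0.001,0.005,0,0,0],[-1,0,0,0.005,0,0,0],[-1,0,0,0,0,0,0]]]}}

```text
t: 7.32
tool_pos: [596.2, 60.0, 112.3]
ee_rot: [0.107, 0.994, -0.002, -0.004]
ft_force: [0.1, -0.0, 0.5]
finger_gap: 0.7
```

```bash
python3 look.py w10 597.5,64.5,106
```

```text
7.3167 [596.2  60.  112.3] [ 0.1  -0.    0.46]
[-0.008 -0.002 -1.   ]
tool d [-0.3  4.7  6.2]
expect [263.16533413 221.66675876] tip [257.03004205 224.7204231 ]
```

View pics/w10.png

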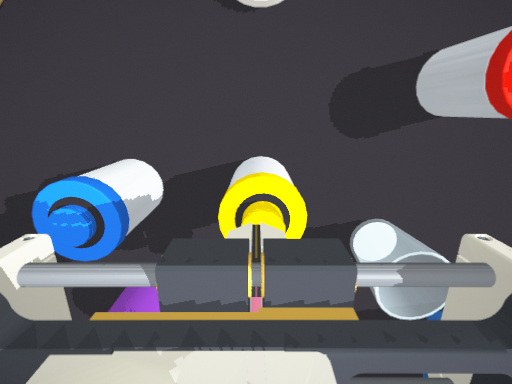

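Request:
{"op": "arm_command", "data": {"moves": [[[-1,0,0.004,0.002,0,0,0],[-1,0,0,0.002,0,0,0],[-1,0,0,0.002,0,0,0],[-1,0,0,0,0,0,0]]]}}

```text
t: 7.7
tool_pos: [597.2, 60.8, 106.4]
ee_rot: [0.109, 0.994, -0.002, -0.004]
ft_force: [0.3, 0.9, 0.0]
finger_gap: 0.7
```

Request:
{"op": "arm_command", "data": {"moves": [[[-1,0,0,0.002,0,0,0],[-1,0,0,0.001,0,0,0],[-1,0,0,0,0,0,0]]]}}

```text
t: 7.95
tool_pos: [597.5, 60.5, 103.6]
ee_rot: [0.109, 0.994, -0.002, -0.003]
ft_force: [-0.5, -0.3, 2.2]
finger_gap: 0.4
```

Request:
{"op": "arm_command", "data": {"moves": [[[-1,0,0,0.002,0,0,0],[-1,0,0,0.002,0,0,0],[-1,0,0,0.001,0,0,0],[-1,0,0,0,0,0,0]]]}}

```text
t: 8.28
tool_pos: [597.5, 60.5, 98.8]
ee_rot: [0.109, 0.994, -0.002, -0.003]
ft_force: [-0.6, -0.8, 2.6]
finger_gap: 0.5
```

Request:
{"op": "arm_command", "data": {"moves": [[[-1,0,0,0.002,0,0,0],[-1,0,0,0.001,0,0,0],[-1,0,0,0,0,0,0]]]}}

```text
t: 8.53
tool_pos: [597.5, 60.5, 95.6]
ee_rot: [0.109, 0.994, -0.002, -0.003]
ft_force: [-0.7, -0.9, 2.7]
finger_gap: 0.4
```

Request:
{"op": "arm_command", "data": {"moves": [[[-1,0,0,0.002,0,0,0],[-1,0,0,0.001,0,0,0],[-1,0,0,0,0,0,0]]]}}

```text
t: 8.78
tool_pos: [597.5, 60.5, 92.3]
ee_rot: [0.109, 0.994, -0.002, -0.003]
ft_force: [-0.7, 0.2, 3.7]
finger_gap: 0.1
```

Request:
{"op": "arm_command", "data": {"moves": [[[-1,0,0,0.002,0,0,0],[-1,0,0,0,0,0,0]]]}}

```text
t: 8.95
tool_pos: [597.6, 60.5, 90.4]
ee_rot: [0.109, 0.994, -0.002, -0.003]
ft_force: [-2.1, -0.4, 6.5]
finger_gap: 0.6
```

Bottomed. One more millimetre for certainty, then up.

Request:
{"op": "arm_command", "data": {"moves": [[[-1,0,0,0.001,0,0,0],[-1,0,0,0,0,0,0]]]}}

```text
t: 9.12
tool_pos: [597.8, 60.5, 89.9]
ee_rot: [0.109, 0.994, -0.001, -0.003]
ft_force: [-3.6, -0.1, 7.8]
finger_gap: 0.5
```

Request:
{"op": "arm_command", "data": {"moves": [[[-1,0,0,-0.01,0,0,0],[-1,0,0,-0.02,0,0,0],[-1,0,0,-0.02,0,0,0],[-1,0,0,0,0,0,0]]]}}

```text
t: 9.45
tool_pos: [597.5, 60.2, 141.4]
ee_rot: [0.109, 0.994, -0.002, -0.004]
ft_force: [0.7, 0.3, 0.7]
finger_gap: 0.4
```

```bash
python3 look.py w11 483.5,-289.5,120; python3 - <<'E'
import cv2
from workcell import viewer
f=viewer.grab_frame('scene');cv2.imwrite('pics/s11d.png',cv2.resize(f[130:250,200:340],None,fx=5,fy=5,interpolation=cv2.INTER_CUBIC))
E
```

```text
9.45 [597.5  60.2 141.4] [0.71 0.3  0.71]
[-0.008 -0.003 -1.   ]
tool d [  35.2 -366.    23.5]
expect [-215.71940252  170.71652277] tip [257.01609522 224.71842377]
```

View pics/s11d.png

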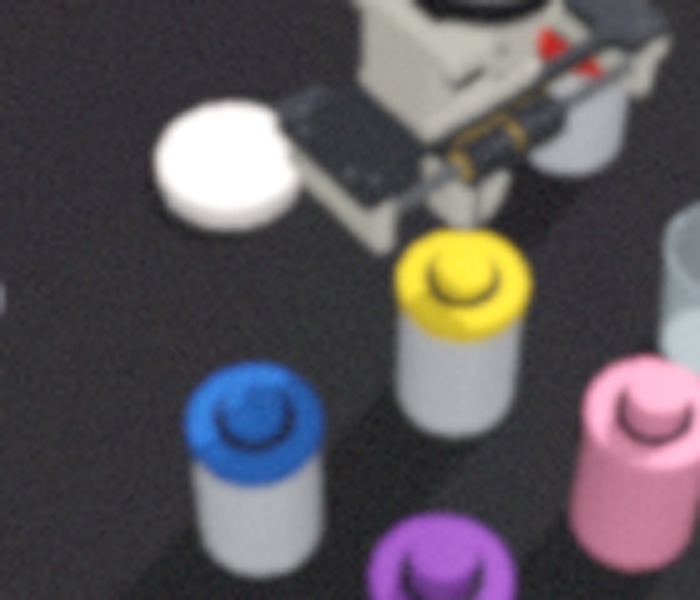

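View pics/w11.png

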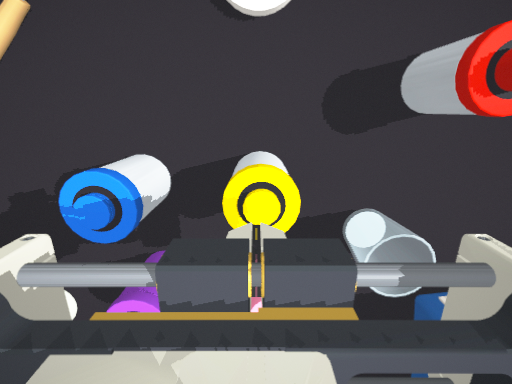

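Request:
{"op": "arm_command", "data": {"moves": [[[-1,0,0,-0.03,0,0,0],[-1,0.003,-0.036,-0.01,0,0,0],[-1,0.004,-0.036,0,0,0,0],[-1,0.004,-0.036,0,0,0,0],[-1,0.004,-0.036,0,0,0,0],[-1,0.004,-0.036,0,0,0,0],[-1,0.004,-0.036,0,0,0,0],[-1,0.004,-0.036,0,0,0,0],[-1,0.004,-0.036,0,0,0,0],[-1,0.003,-0.03,0,0,0,0],[-1,0,-0.01,0,0,0,0],[-1,0,0,0,0,0,0]]]}}

```text
t: 10.55
tool_pos: [483.8, -261.0, 172.5]
ee_rot: [0.105, 0.994, -0.003, -0.012]
ft_force: [0.3, 0.6, 0.5]
finger_gap: 0.2
```

```bash
python3 look.py - 483.5,-289.5,110
```

```text
10.55 [ 483.8 -261.   172.5] [0.31 0.6  0.53]
[-0.025 -0.003 -1.   ]
tool d [ -7.1 -27.4  62.6]
```

Request:
{"op": "arm_command", "data": {"moves": [[[-1,-0.005,-0.022,0.01,0,-1.4,0],[-1,-0.001,-0.004,0.015,0,0,0],[-1,0,0,0.015,0,0,0],[-1,0,0,0,0,0,0]]]}}

```text
t: 10.88
tool_pos: [485.3, -285.2, 129.4]
ee_rot: [0.104, 0.995, -0.003, 0.0]
ft_force: [-0.0, 1.0, -0.3]
finger_gap: 0.3
```

```bash
python3 look.py w12 483.5,-289.5,106
```

```text
10.8833 [ 485.3 -285.2  129.4] [-0.    1.04 -0.29]
[-0.001 -0.006 -1.   ]
tool d [ 0.8 -4.4 23.5]
expect [251.47753636 211.83004852] tip [256.99273762 224.70020659]
```

View pics/w12.png

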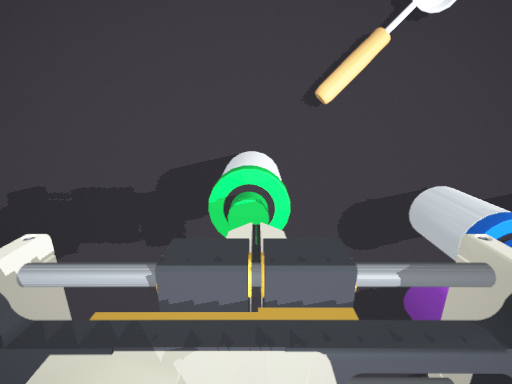

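Request:
{"op": "arm_command", "data": {"moves": [[[-1,0.001,-0.004,0.006,0,0,0],[-1,0,0,0.005,0,0,0],[-1,0,0,0.003,0,0,0],[-1,0,0,0,0,0,0]]]}}

```text
t: 11.27
tool_pos: [486.5, -285.7, 116.6]
ee_rot: [0.101, 0.995, -0.003, 0.001]
ft_force: [0.2, -0.6, -0.6]
finger_gap: 0.4
```

Request:
{"op": "arm_command", "data": {"moves": [[[-1,0,0,0.002,0,0,0],[-1,0,0,0.002,0,0,0],[-1,0,0,0,0,0,0]]]}}

```text
t: 11.52
tool_pos: [487.3, -285.1, 112.9]
ee_rot: [0.1, 0.995, -0.002, 0.002]
ft_force: [0.2, 0.9, -0.1]
finger_gap: 0.7
```

Request:
{"op": "arm_command", "data": {"moves": [[[-1,0.003,-0.006,0,0,0,0],[-1,0,-0.001,0,0,0,0],[-1,0,0,0.002,0,0,0],[-1,0,0,0.002,0,0,0],[-1,0,0,0,0,0,0]]]}}

```text
t: 11.93
tool_pos: [482.6, -292.7, 109.2]
ee_rot: [0.101, 0.995, -0.003, 0.002]
ft_force: [-0.4, -0.1, -0.7]
finger_gap: 0.4
```

Request:
{"op": "arm_command", "data": {"moves": [[[-1,0,0,0.002,0,0,0],[-1,0,0,0.002,0,0,0],[-1,0,0,0,0,0,0]]]}}

```text
t: 12.18
tool_pos: [482.7, -292.7, 104.7]
ee_rot: [0.101, 0.995, -0.003, 0.002]
ft_force: [-0.2, 0.5, 0.1]
finger_gap: 0.2
```

Centred within 3 mm. Press.

Request:
{"op": "arm_command", "data": {"moves": [[[-1,0,0,0.002,0,0,0],[-1,0,0,0.002,0,0,0],[-1,0,0,0,0,0,0]]]}}

```text
t: 12.43
tool_pos: [482.8, -292.8, 100.6]
ee_rot: [0.101, 0.995, -0.003, 0.002]
ft_force: [-0.1, 0.4, 1.4]
finger_gap: 0.5
```

Request:
{"op": "arm_command", "data": {"moves": [[[-1,0,0,0.002,0,0,0],[-1,0,0,0.002,0,0,0],[-1,0,0,0,0,0,0]]]}}

```text
t: 12.68
tool_pos: [482.8, -292.8, 96.4]
ee_rot: [0.101, 0.995, -0.003, 0.002]
ft_force: [0.3, 0.1, 2.9]
finger_gap: 0.5
```

Request:
{"op": "arm_command", "data": {"moves": [[[-1,0,0,0.002,0,0,0],[-1,0,0,0.001,0,0,0],[-1,0,0,0,0,0,0]]]}}

```text
t: 12.93
tool_pos: [482.8, -292.8, 93.1]
ee_rot: [0.101, 0.995, -0.003, 0.002]
ft_force: [-0.4, -0.9, 3.0]
finger_gap: 0.4
```

Request:
{"op": "arm_command", "data": {"moves": [[[-1,0,0,0.002,0,0,0],[-1,0,0,0,0,0,0]]]}}

```text
t: 13.1
tool_pos: [482.8, -292.9, 91.0]
ee_rot: [0.101, 0.995, -0.003, 0.002]
ft_force: [-0.9, 0.0, 4.2]
finger_gap: 0.2
```

Request:
{"op": "arm_command", "data": {"moves": [[[-1,0,0,0.001,0,0,0],[-1,0,0,0,0,0,0]]]}}

```text
t: 13.27
tool_pos: [482.9, -292.9, 90.3]
ee_rot: [0.101, 0.995, -0.003, 0.003]
ft_force: [-1.4, 1.0, 7.0]
finger_gap: 0.5
```

Bottomed. Retreat up and clear.

Request:
{"op": "arm_command", "data": {"moves": [[[-1,0,0,-0.01,0,0,0],[-1,0,0,-0.025,0,0,0],[-1,0,0,-0.03,0,0,0],[-1,0,0,-0.03,0,0,0],[-1,0,0,-0.03,0,0,0],[-1,0.03,0,0,0,0,0],[-1,0.03,0,0,0,0,0],[-1,0.02,0,0,0,0,0],[-1,0,0,0,0,0,0],[-1,0,0,0,0,0,0]]]}}

```text
t: 14.1
tool_pos: [402.2, -276.1, 224.7]
ee_rot: [0.101, 0.995, -0.003, 0.004]
ft_force: [0.8, -0.4, -0.4]
finger_gap: 0.6
```

```bash
python3 look.py w13; python3 - <<'E'
import cv2
from workcell import viewer
for n in('scene','top'):
    f=viewer.grab_frame(n);cv2.imwrite(f'pics/{n}13.png',f)
    c=f[110:290,130:350] if n=='scene' else f[60:300,100:430]
    cv2.imwrite(f'pics/{n}13c.png',cv2.resize(c,None,fx=3.2 if n=='scene' else 2.4,fy=3.2 if n=='scene' else 2.4,interpolation=cv2.INTER_CUBIC))
E
```

```text
14.1 [ 402.2 -276.1  224.7] [ 0.79 -0.41 -0.37]
[ 0.007 -0.008 -1.   ]
```

View pics/scene13c.png

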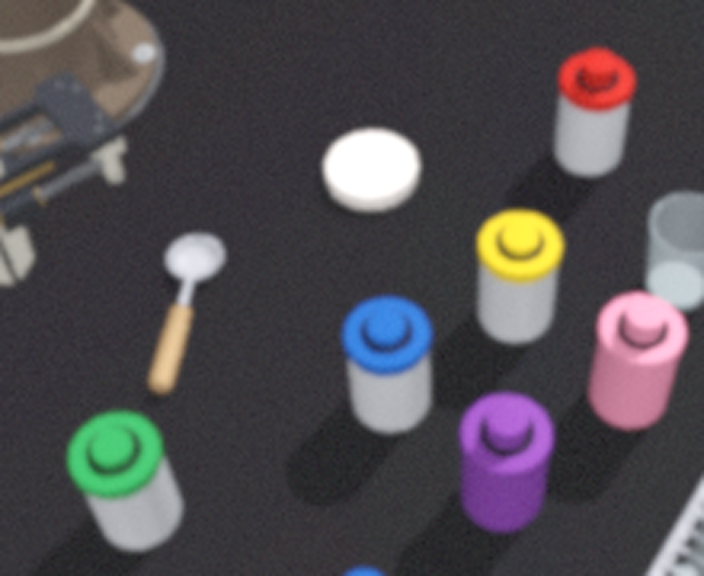

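View pics/top13c.png

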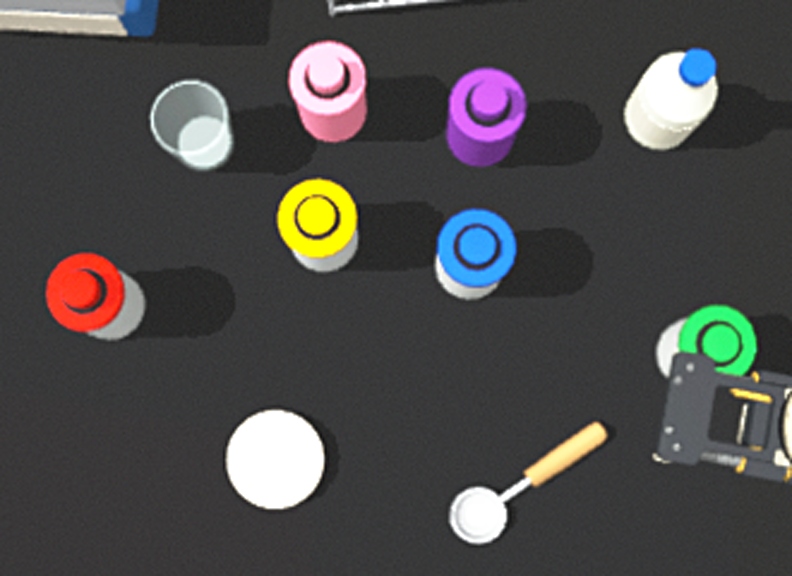

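View pics/w13.png

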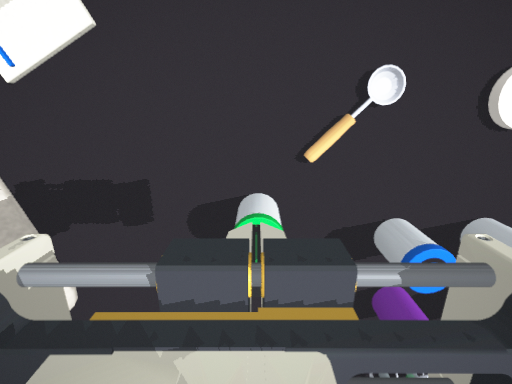

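```bash
python3 - <<'E'
from workcell import job,status
print(status.observe()['joint_vel'].round(3)); print(job.close_job())
E
```

```text
[ 0.     0.015 -0.006 -0.005  0.    -0.002  0.001]
the job is handed in; nothing more can be done
None
```

I pressed the blue, then the yellow, then the green button with closed fingertips and handed the job in at about 14 s. No verdict was reported.

**Pressing:** Each button slid at about 2.4–3.7 N. The force then rose to 7–8 N as it met its stop, well under the 20 N limit.

**Last checks:** The final top and scene pictures show the three buttons down in their rings and the red one still up. All canisters, the bottle, beaker, dish and spoon looked upright and unmoved. The hand was clear at a reported height of 225 mm, with the force back within its noise of about 1 N.

**Disagreement:** Contact began about 20 mm lower in reported TCP height than the stated button height. The wrist pictures agreed that the fingertips end above the reported TCP. I therefore went by force and pictures instead of absolute height. I could not read the button joint values directly.

**Small offset:** The yellow button was pressed about 4 mm off centre.

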